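# Tip a valve block over the toe bar and seat it against the stop disc

## Task

Push the standing valve block along the bench until it bears against the low toe bar of the tipping cradle, then push it high so that it topples over the bar and lies on the cradle's rubber bed with its side port facing up, and finally push it along the bed until it bears against the stop disc, leaving it there lying square. Both stops are screw-set, so find them by feel: press the block on each for a moment with about 10 N and never push it with more than 30 N. Leave the gauge, stem, ring and cap where they are.

Things in the scene. Friction and masses are not known exactly. Their poses are not given: they have to be found in the camera images.
- block: Aluminium valve block standing on end, 50 (x) x 64 (y) x 80 mm tall (z), brass collar 34 mm across, 8 mm high on top; 0.45 to 0.75 kg. Origin: centre of the foot face. +x face turned to the cradle within 12 deg. Sliding takes 2 to 6 N. Pushed under 30 mm above the bench it slides upright; pushed near its top against the toe bar it tips with 1 to 3 N, falling by itself past about 35 deg.
- port (a point): Centre of the brass-ringed port, 30 mm across, flush, in the middle of the block's -x face (block frame: -25, 0, +40 mm); at first it faces away from the cradle.
- collar (a point): Centre of the flat outer face of the block's brass collar (block frame: 0, 0, +88 mm); the face that finally meets the stop disc.
- cradle: Fixed tipping cradle: aluminium plate with black rubber bed, 215 mm long (+x, the way to tip), 120 mm wide (y), 12 mm high. Origin: middle of its front edge, at bench level; the plate covers x 0 to 215 mm. A rigid steel toe bar, 90 mm wide, 11 mm high, sticks out of the front edge; its front face lies anywhere from x = -4 to -16 mm, set anew each time and not measured.
- post: Fixed grey end-stop post on the cradle's centre line, 30 (x) x 60 (y) x 50 mm high, axes as the cradle's. Origin: centre of its underside, on the bed (12 mm above the bench). A grey hard-rubber stop disc, 38 mm across, on a screw before it, 25 mm above its origin, faces the cradle's -x and gives 1 mm per 10 N; its face lies anywhere from x = -30 to -42 mm, set anew each time, not measured.
- gauge: Bystander: chrome pressure gauge lying face up, 62 mm across, 26 mm high, with a brass stub 22 mm long. Origin: centre of its underside.
- stem: Bystander: brass valve stem standing on its 28 mm foot, 55 mm tall. Origin: centre of its underside.
- pinring: Bystander: plastic safety pin ring lying flat, 38 mm across, 6 mm high. Origin: centre of its underside.
- cap: Bystander: nylon dip tube cap, 32 mm across, 24 mm tall. Origin: centre of its underside.
There are look-alikes about, which are no part of the job. There is more than one size of the cradle; the job needs the larger. What is shaped like the block but pink is not meant.

How it is judged:
On the way, in this order (a step that is already met when the one before it is completed fails the run):
1. the block, still upright (within 7 degrees), is pressed against the toe bar with more than 4 N for 0.15 s (contact force between block and cradle above 4 N and angle between block's own z axis and vertical below 0.12 rad), for 0.15 s.
2. the block lies on the bed with its port up (angle between block's own x axis and vertical above 2.97 rad and z of block in the frame of cradle between 0.03 and 0.045 m), for 0.2 s.
3. the lying block is pressed against the stop disc with more than 4 N for 0.15 s (contact force between block and post above 4 N and angle between block's own x axis and vertical above 2.97 rad), for 0.15 s.
At the end, for the whole second after the job is handed in: The block lies on its side on the cradle bed, port up (within 10 degrees), square to the cradle within 10 degrees, collar within 28 mm of the stop disc's axis sideways and no farther than 46 mm from the post's centre along the bed (where the press on the disc left it), at rest (all of step 2 and x of collar in the frame of post above -0.046 m and y of collar in the frame of post between -0.028 and 0.028 m and angle between the z axis of block and the x axis of cradle, either way round below 0.175 rad and linear speed of block below 0.02 m/s); the robot touches nothing.
It fails at once if the gripper pushes the block with more than 30 N (contact force between the fingers and block above 30 N).
It fails at once if the block is pressed on the stop disc with more than 30 N (contact force between block and post above 30 N).
It fails at once if the gauge, stem, pin ring or cap is moved more than 15 mm (distance of any of gauge, stem, pinring, cap from where it was at the start of the episode above 0.015 m).
It also fails if it takes over 72 s, if anything falls off the work surface, if the arm or the gripper's body presses on something with over 40 N, if the wrist force passes 120 N, or if a joint passes its speed limit or range.

## Robot

A 6-joint arm with a two-finger parallel gripper is mounted at the origin on the work surface. World frame = base frame: x ahead of the robot, y to its left, z up, the work surface at z = 0. Lengths are in m, angles in rad, forces in N, time in s.
With the tool pointing down it reaches from about 0.3 to 0.875 m from the base axis. Payload 6.4 kg.
Tool frame: the origin (TCP) lies at the centre of the arm's flange, where the gripper is bolted on; the fingertips stand 173 mm ahead of it and the grasp point (between the pads) lies 155 mm ahead of it (robot.grip_depth is the distance from the TCP to the grasp point, in m); y points along the fingers, x is the direction in which the jaws open and shut, and the axes are right-handed (so a half turn about y gives the same grasp; the last joint's range is limited). The gripper opens to 85 mm and grips with 20 to 120 N. Pads are 22 mm wide; open, the fingers measure 114 mm over their backs; the gripper's body (76 mm by 85 mm) begins 54 mm behind the grasp point. The pads swing forward as they close: fully open they stand 13 mm farther back than shut.
Start: joints at [1.063, 0.181, 1.607, -0, 1.354, -0.206], TCP at [0.171, 0.549, 0.405] pointing down, gripper open.
Joint ranges: [-2.99, 2.99], [-0.89, 2.07], [0.3, 2.58], [-1.14, 4.28], [0, 2.63], [-3.12, 3.12]. Speed limits (rad/s): [2.57, 2.57, 3.01, 3.14, 3.14, 3.14].

## Interface

Orientations are given as a unit quaternion [x, y, z, w].
In Python, from rig import status, optics, sign_off, robot gives the robot as it stands.
- The arm moves only by the tool carry_out, never from a script. Its argument "targets" is a list of rows, each an object of numbers: "dx", "dy", "dz": the shift along the tool's x, y, z in m; "wx", "wy", "wz": the turn, a rotation vector about the tool's x, y, z in rad. In form: [{"dx": .., "dy": .., "dz": .., "wx": .., "wy": .., "wz": ..}, ...]. A call has 1 to 10 rows; each row is the pose to reach, as a shift and turn from the pose commanded when the call began, along the tool's axes at that moment; what a row does not reach only later rows make up. A row lasts 1/10 s, in which the tool goes at most 50 mm and 8.59 degrees, less where a joint would pass 70% of its speed; a pose out of reach is approached as far as the arm can. A call with a gripper value outside its range is refused whole. "gripper" is the finger opening in m, from 0 to 0.0854, set as the call begins (left out, the last holds). The fingers move at their own pace and stop on an object; "squeeze" is the grip in N (left out, the last holds). Time passes only in rows, so rows that repeat a pose let the fingers close. It gives the time, the measured TCP pose, the force and the opening at its end, in the units of the state.
- status.sense(): the state, without advancing time (a new reading comes with each control period).
- optics.snapshot(name): name is "side" or "top" or "wrist"; returns a dict with "pixels" (420x560x3 uint8, red, green, blue), "camera_matrix" (3x3 intrinsics, pixels), "R" (3x3) and "t" (3): a world point X has camera coordinates R X + t; the wrist camera has in their place "tool_from_camera" (4x4, takes a point from camera to tool coordinates, whose origin is the TCP and whose axes are the tool frame's). Camera axes: x right, y down, z forward; pixel columns grow to the right and rows downward; lengths in m; the calibration is good to about 2 mm. The wrist camera is an equidistant fisheye: a pixel r from the principal point sees the ray r / f radians off the axis. A picture is of the moment at which its call begins: read the wrist's pose just before it. There is no depth.
- sign_off(): hands the job in, once; it reports no verdict.
The state is a dict: "time_s": time; "q": joint angles; "dq": joint speeds; "joint_torque": joint torques, N m; "eef_pos": TCP position; "ee_rot": TCP orientation; "contact_force": force on the tool from outside, world axes, zero at the start; "wrist_torque": the same for the moment, N m; "grip_width": finger opening in m.
Only numpy, scipy, OpenCV 4.12 (cv2) and the standard library are available. Lean on these libraries where they do the work, as an engineer would, in place of code of your own. Each camera call takes 0.05 s, during which the arm holds its last target.

## Working session

There is one attempt and no reset: what is moved stays moved. The work goes in short steps, Python scripts to look and compute and a tool call to move; the robot and the scene stay as the last step left them, time stands still between calls to the robot, and variables do not carry over. Pictures are saved under pics/ and viewed, and the job is handed in when it is done.

Besides the shell and the picture viewer there is one more tool, called after "Request:" as name(argument=value, ...), one argument or row to a line, values as JSON. carry_out: Moves the arm, as the interface text tells. Its arguments: {"type":"object","properties":{"targets":{"type":"array"},"gripper":{"type":"number"},"squeeze":{"type":"number"}},"required":["targets"]}

```bash
ls; mkdir -p pics; python3 - <<'E'
from rig import status, optics, robot
import cv2
print(status.sense())
for n in ("side","top","wrist"):
    s=optics.snapshot(n); cv2.imwrite(f"pics/{n}0.png",s["pixels"][:,:,::-1])
    print(n,{k:v for k,v in s.items() if k!="pixels"})
E
```

```text
pics
{'time_s': 0.0, 'q': array([ 1.06270084e+00,  1.81527028e-01,  1.60801815e+00,  3.59861048e-05,
        1.35378745e+00, -2.06307003e-01]), 'dq': array([-0.00063802,  0.00064576, -0.00151669, -0.00083655, -0.00077188,
       -0.00036699]), 'joint_torque': array([ 6.91085406e-04, -4.44868147e+01, -3.51341522e+01, -2.95376822e-04,
        9.05649271e-03, -2.45205644e-05]), 'eef_pos': array([0.17076105, 0.5487905 , 0.40378687]), 'ee_rot': array([ 0.56972521,  0.41859022, -0.41971981, -0.56923694]), 'contact_force': array([ 0.71599727, -0.3133763 , -0.1512255 ]), 'wrist_torque': array([ 0.00274336,  0.00855815, -0.00154544]), 'grip_width': 0.08568832457854153}
side {'camera_matrix': array([[407.62915783,   0.        , 272.1094816 ],
       [  0.        , 407.62915783, 209.29855287],
       [  0.        ,   0.        ,   1.        ]]), 'R': array([[-0.95786859, -0.2872049 ,  0.00105354],
       [-0.18678601,  0.62016264, -0.7619116 ],
       [ 0.21817138, -0.73000797, -0.64768018]]), 't': array([0.56095177, 0.17743238, 0.74902575])}
top {'camera_matrix': array([[505.71971795,   0.    
[... 166 characters left out ...]
.01997807],
       [-0.99698355,  0.01549929, -0.07604987],
       [ 0.07633687,  0.01885177, -0.99690385]]), 't': array([0.01713153, 0.57523486, 1.01602564])}
wrist {'camera_matrix': array([[325.1922621 ,   0.        , 281.12367535],
       [  0.        , 325.1922621 , 214.8905464 ],
       [  0.        ,   0.        ,   1.        ]]), 'tool_from_camera': array([[ 9.99999731e-01,  7.21315051e-04, -1.34688424e-04,
        -4.04672679e-04],
       [ 3.38024620e-04, -2.89915889e-01,  9.57052069e-01,
         3.17848428e-02],
       [ 6.51287748e-04, -9.57051857e-01, -2.89916055e-01,
         7.51912318e-02],
       [ 0.00000000e+00,  0.00000000e+00,  0.00000000e+00,
         1.00000000e+00]])}
```

View pics/side0.png

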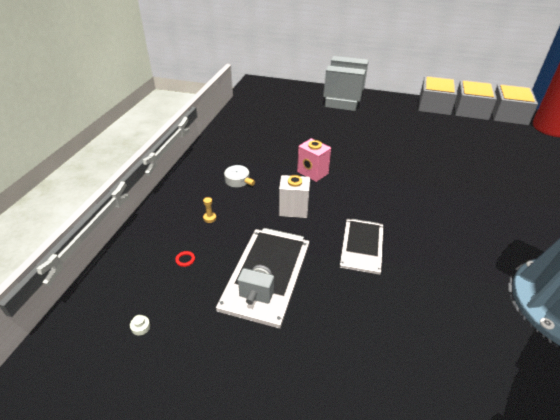

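View pics/top0.png

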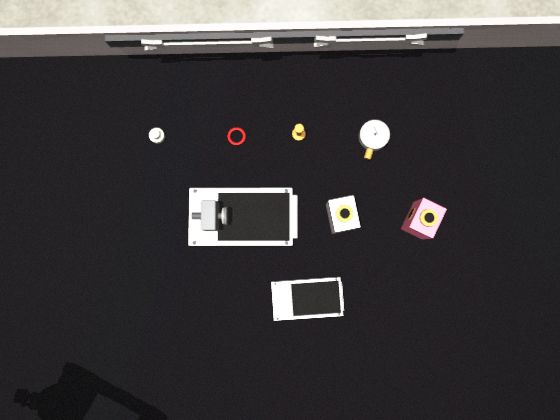

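View pics/wrist0.png

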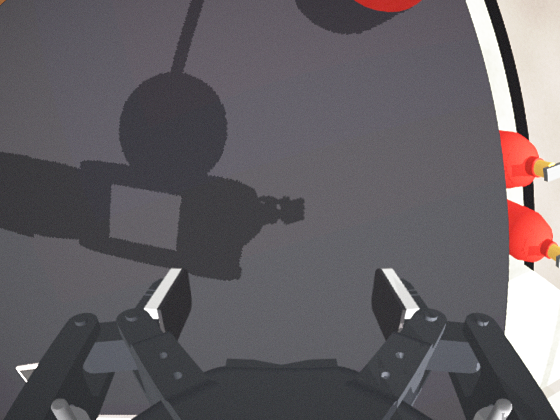

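```bash
python3 - <<'E'
from scipy.spatial.transform import Rotation as R
print(R.from_quat([ 0.56972521,  0.41859022, -0.41971981, -0.56923694]).as_matrix().round(4))
E
```

```text
[[ 2.972e-01 -9.000e-04 -9.548e-01]
 [ 9.548e-01 -1.500e-03  2.972e-01]
 [-1.700e-03 -1.000e+00  4.000e-04]]
```

The top view shows two cradles. The one at (243,217) is longer (about 108 px) and has a post; the one at (308,299) is about 70 px long. The job needs the larger, at (243,217). There are also two blocks: white/aluminium at (344,213) and pink at (427,218). The white one is the one meant. I'll check both in enlarged crops.

```bash
python3 - <<'E'
import cv2
a=cv2.imread("pics/top0.png"); c=a[165:275,175:375]; cv2.imwrite("pics/ctop.png",cv2.resize(c,None,fx=4,fy=4,interpolation=cv2.INTER_CUBIC))
a=cv2.imread("pics/side0.png"); c=a[165:330,205:325]; cv2.imwrite("pics/cside.png",cv2.resize(c,None,fx=3.6,fy=3.6,interpolation=cv2.INTER_CUBIC))
E
```

```text
(no output)
```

View pics/ctop.png

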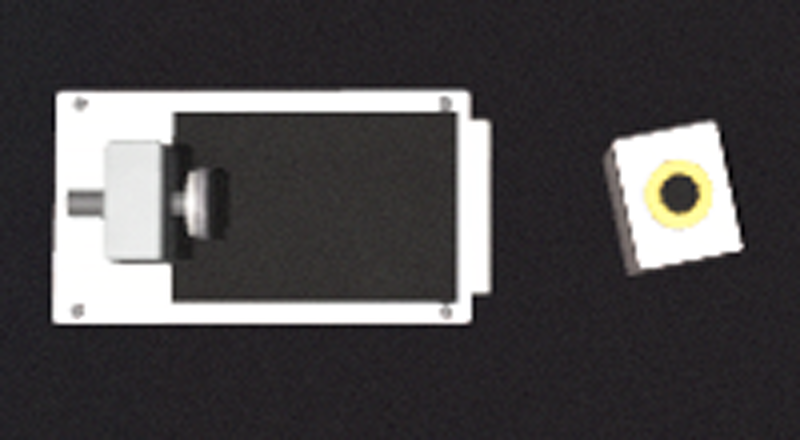

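View pics/cside.png

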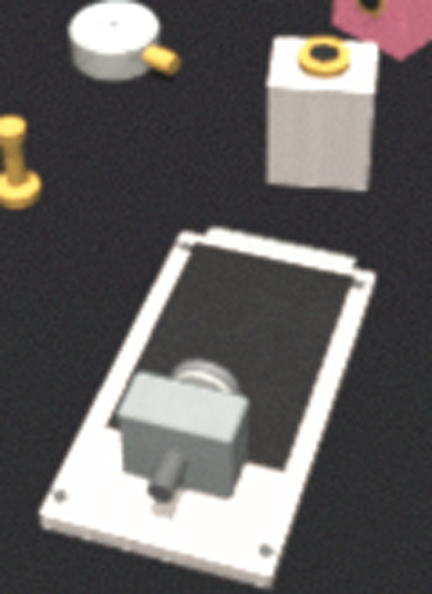

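```bash
cat > h.py <<'E'
import numpy as np
C={'side':(407.62915783,272.1094816,209.29855287,np.array([[-0.95786859,-0.2872049,0.00105354],[-0.18678601,0.62016264,-0.7619116],[0.21817138,-0.73000797,-0.64768018]]),np.array([0.56095177,0.17743238,0.74902575])),
'top':(505.71971795,281.90024401,212.40376452,np.array([[-0.01401763,-0.99970215,-0.01997807],[-0.99698355,0.01549929,-0.07604987],[0.07633687,0.01885177,-0.99690385]]),np.array([0.01713153,0.57523486,1.01602564]))}
def ray(cam,u,v):
    f,cx,cy,R,t=C[cam]; return -R.T@t, R.T@np.array([(u-cx)/f,(v-cy)/f,1])
def atz(cam,u,v,z):
    o,d=ray(cam,u,v); return o+d*(z-o[2])/d[2]
def tri(p,q):
    A=[];b=[]
    for c,(u,v) in (('top',p),('side',q)):
        o,d=ray(c,u,v); d/=np.linalg.norm(d); P=np.eye(3)-np.outer(d,d); A.append(P); b.append(P@o)
    return np.linalg.lstsq(np.vstack(A),np.hstack(b),rcond=None)[0]
def proj(cam,X):
    f,cx,cy,R,t=C[cam]; p=R@np.asarray(X)+t; return f*p[0]/p[2]+cx, f*p[1]/p[2]+cy
E
python3 - <<'E'
from h import *
T=lambda x,y:(x/4+175-.4,y/4+165-.4); S=lambda x,y:(x/3.6+205-.4,y/3.6+165-.4)
np.set_printoptions(precision=4,suppress=True)
for n,p,z in [("pl fr far",(471,92),.012),("pl fr near",(471,323),.012),("pl bk far",(57,92),.012),("bk near",(54,323),.012),("bar far",(491,121),.011),("bar near",(490,293),.011),("blk a",(613,140),.08),("b",(716,121),.08),("c",(743,250),.08),("d",(635,274),.08),("collar",(679,193),.088),("disc",(188,204),.037)]:
    print(n,atz('top',*T(*p),z))
print()
for n,p,z in [("pl fr far",(183,232),.012),("pl fr near",(375,271),.012),("bk far",(41,517),.012),("bk near",(270,581),.012),("bar far",(208,228),.011),("bar near",(356,259),.011),("foot",(268,184),0),("foot",(368,189),0),("top",(266,88),.08),("top",(370,98),.08),("tb",(274,38),.08),("tb",(378,42),.08),("col",(324,55),.088)]:
    print(n,atz('side',*S(*p),z))
print("tri collar",tri(T(679,193),S(324,55)), "bar far",tri(T(491,121),S(208,228)),"bar near",tri(T(490,293),S(356,259)))
print("gauge etc", atz('top',375,135,.026),atz('top',299,132,.02),atz('top',236,136,.006),atz('top',157,135,.02), "pink",atz('top',428,218,.088))
E
```

```text
pl fr far [ 0.6276 -0.0136  0.012 ]
pl fr near [ 0.5077 -0.0118  0.012 ]
pl bk far [0.6312 0.2024 0.012 ]
bk near [0.5108 0.204  0.012 ]
bar far [ 0.6124 -0.0238  0.011 ]
bar near [ 0.5231 -0.0218  0.011 ]
blk a [ 0.5945 -0.0819  0.08  ]
b [ 0.6029 -0.1319  0.08  ]
c [ 0.5402 -0.1433  0.08  ]
d [ 0.5294 -0.0911  0.08  ]
collar [ 0.5677 -0.1123  0.088 ]
disc [0.5697 0.1307 0.037 ]

pl fr far [ 0.6275 -0.013   0.012 ]
pl fr near [ 0.5088 -0.0138  0.012 ]
bk far [0.6294 0.2038 0.012 ]
bk near [0.5103 0.2064 0.012 ]
bar far [ 0.6144 -0.0218  0.011 ]
bar near [ 0.522  -0.0214  0.011 ]
foot [ 0.5939 -0.0834  0.    ]
foot [ 0.5315 -0.0971  0.    ]
top [ 0.5951 -0.0795  0.08  ]
top [ 0.5328 -0.088   0.08  ]
tb [ 0.6045 -0.1306  0.08  ]
tb [ 0.5408 -0.1453  0.08  ]
col [ 0.5675 -0.1115  0.088 ]
tri collar [ 0.5677 -0.1124  0.0873] bar far [ 0.6137 -0.0236  0.0094] bar near [ 0.5226 -0.0219  0.0105]
gauge etc [ 0.7322 -0.1856  0.026 ] [ 0.7428 -0.0293  0.02  ] [0.74   0.1036 0.006 ] [0.742  0.2677 0.02  ] pink [ 0.5553 -0.2714  0.088 ]
```

```bash
cat >> h.py <<'E'
from scipy.spatial.transform import Rotation as Ro
np.set_printoptions(precision=4,suppress=True)
cx=np.array([.011,1,0]); cx/=np.linalg.norm(cx)
O=np.array([.568,-.0133,0]); tx=np.array([cx[1],-cx[0],0])
def Rt(th):  # tilt th: tips lead toward cradle +x
    y=np.sin(th)*cx-np.cos(th)*np.array([0,0,1]); return np.c_[tx,y,np.cross(tx,y)]
def tipw(s,w,z): return O+cx*s+tx*w+np.array([0,0,z])  # s cradle x, w along world x, z
def plan(th,s,w,z,L=.173):
    """rows shift from measured pose to bring tip to (s,w,z) with tilt th"""
    from rig import status
    st=status.sense(); R0=Ro.from_quat(st['ee_rot']).as_matrix(); R1=Rt(th)
    p=tipw(s,w,z)-L*R1[:,1]; d=R0.T@(p-st['eef_pos']); r=Ro.from_matrix(R0.T@R1).as_rotvec()
    print('d',d.round(4),'w',r.round(4),'dist',np.linalg.norm(d).round(3),'F',st['contact_force'].round(2),'t',st['time_s'])
def where(L=.173):
    from rig import status
    st=status.sense(); R0=Ro.from_quat(st['ee_rot']).as_matrix(); t=st['eef_pos']+L*R0[:,1]-O
    print('tip s,w,z',np.array([t@cx,t@tx,t[2]]).round(4),'Fs',(st['contact_force']@cx).round(2),'F',st['contact_force'].round(2),'t',round(st['time_s'],2),'y',R0[:,1].round(4),'x',R0[:,0].round(4),'g',st['grip_width'])
E
python3 - <<'E'
from h import *
for p in [(419,198),(446,210),(433,239),(409,226)]: print(atz('top',*p,.08))
for p in [(105,142),(165,142),(165,262),(105,262)]: print('post',atz('top',p[0]/4+175-.4,p[1]/4+165-.4,.062))
plan(np.deg2rad(20),-.16,0,.2)
E
```

```text
[ 0.5948 -0.2577  0.08  ]
[ 0.5707 -0.3086  0.08  ]
[ 0.5153 -0.2817  0.08  ]
[ 0.541  -0.2367  0.08  ]
post [0.5993 0.1683 0.062 ]
post [0.5989 0.1385 0.062 ]
post [0.5394 0.1387 0.062 ]
post [0.5398 0.1684 0.062 ]
d [-0.6286  0.0421 -0.6092] w [ 0.3005  1.266  -0.2246] dist 0.876 F [-0.   -0.44  0.26] t 0.15
```

Request:
carry_out(
  targets=[
    {"dx": -0.63,"dy": 0.04,"dz": -0.61,"wx": 0.3,"wy": 1.266,"wz": -0.225},
    {"dx": -0.63,"dy": 0.04,"dz": -0.61,"wx": 0.3,"wy": 1.266,"wz": -0.225},
    {"dx": -0.63,"dy": 0.04,"dz": -0.61,"wx": 0.3,"wy": 1.266,"wz": -0.225},
    {"dx": -0.63,"dy": 0.04,"dz": -0.61,"wx": 0.3,"wy": 1.266,"wz": -0.225},
    {"dx": -0.63,"dy": 0.04,"dz": -0.61,"wx": 0.3,"wy": 1.266,"wz": -0.225},
    {"dx": -0.63,"dy": 0.04,"dz": -0.61,"wx": 0.3,"wy": 1.266,"wz": -0.225},
    {"dx": -0.63,"dy": 0.04,"dz": -0.61,"wx": 0.3,"wy": 1.266,"wz": -0.225},
    {"dx": -0.63,"dy": 0.04,"dz": -0.61,"wx": 0.3,"wy": 1.266,"wz": -0.225},
    {"dx": -0.63,"dy": 0.04,"dz": -0.61,"wx": 0.3,"wy": 1.266,"wz": -0.225},
    {"dx": -0.63,"dy": 0.04,"dz": -0.61,"wx": 0.3,"wy": 1.266,"wz": -0.225},
  ],
  gripper=0.036,
  squeeze=20,
)

```text
time_s: 1.15
eef_pos: [0.3961, 0.101, 0.382]
ee_rot: [-0.573, 0.004, -0.007, 0.82]
contact_force: [1.3, 0.5, 0.2]
grip_width: 0.0359
```

```bash
python3 - <<'E'
from h import *
where(); plan(np.deg2rad(20),-.165,0,.15)
E
```

```text
tip s,w,z [ 0.1719 -0.1726  0.2195] Fs 0.54 F [1.3  0.53 0.22] t 1.15 y [ 0.0069  0.3439 -0.939 ] x [ 0.9999 -0.0152  0.0018] g 0.03589155393275927
d [ 0.1744 -0.05   -0.3394] w [-0.002  -0.0033  0.0032] dist 0.385 F [1.3  0.53 0.22] t 1.15
```

Request:
carry_out(
  targets=[
    {"dx": 0.174,"dy": -0.05,"dz": -0.339},
    {"dx": 0.174,"dy": -0.05,"dz": -0.339},
    {"dx": 0.174,"dy": -0.05,"dz": -0.339},
    {"dx": 0.174,"dy": -0.05,"dz": -0.339},
    {"dx": 0.174,"dy": -0.05,"dz": -0.339},
    {"dx": 0.174,"dy": -0.05,"dz": -0.339},
    {"dx": 0.174,"dy": -0.05,"dz": -0.339},
    {"dx": 0.174,"dy": -0.05,"dz": -0.339},
    {"dx": 0.174,"dy": -0.05,"dz": -0.339},
    {"dx": 0.174,"dy": -0.05,"dz": -0.339},
  ],
)

```text
invalid input at $.targets[0]: expected keys dx, dy, dz, wx, wy, wz
```

```bash
python3 - <<'E'
from h import *
import cv2
from rig import optics
where()
for n in ("side","top","wrist"):
    s=optics.snapshot(n); cv2.imwrite(f"pics/{n}1.png",s["pixels"][:,:,::-1])
plan(np.deg2rad(20),-.16,0,.015)
E
```

```text
tip s,w,z [ 0.1719 -0.1726  0.2195] Fs 0.54 F [1.3  0.53 0.22] t 1.15 y [ 0.0069  0.3439 -0.939 ] x [ 0.9999 -0.0152  0.0018] g 0.03589155393275927
d [ 0.1742  0.0789 -0.3799] w [-0.0007 -0.0059  0.003 ] dist 0.425 F [-0.71  0.52 -0.63] t 1.3
```

View pics/side1.png

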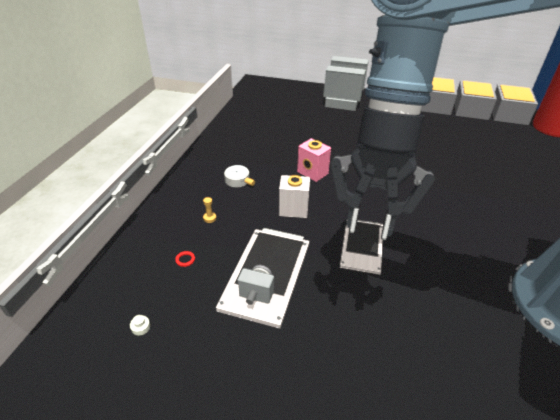

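View pics/wrist1.png

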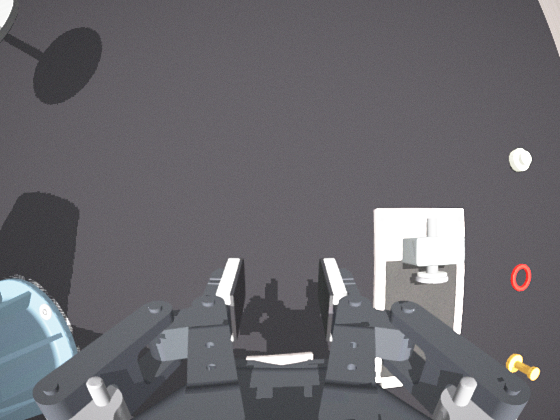

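Request:
carry_out(
  targets=[
    {"dx": 0.174,"dy": -0.05,"dz": -0.339,"wx": 0,"wy": -0.004,"wz": 0.003},
    {"dx": 0.174,"dy": -0.05,"dz": -0.339,"wx": 0,"wy": -0.004,"wz": 0.003},
    {"dx": 0.174,"dy": -0.05,"dz": -0.339,"wx": 0,"wy": -0.004,"wz": 0.003},
    {"dx": 0.174,"dy": -0.05,"dz": -0.339,"wx": 0,"wy": -0.004,"wz": 0.003},
    {"dx": 0.174,"dy": -0.05,"dz": -0.339,"wx": 0,"wy": -0.004,"wz": 0.003},
    {"dx": 0.174,"dy": -0.05,"dz": -0.339,"wx": 0,"wy": -0.004,"wz": 0.003},
    {"dx": 0.174,"dy": -0.05,"dz": -0.339,"wx": 0,"wy": -0.004,"wz": 0.003},
    {"dx": 0.174,"dy": -0.05,"dz": -0.339,"wx": 0,"wy": -0.004,"wz": 0.003},
    {"dx": 0.174,"dy": -0.05,"dz": -0.339,"wx": 0,"wy": -0.004,"wz": 0.003},
    {"dx": 0.174,"dy": -0.05,"dz": -0.339,"wx": 0,"wy": -0.004,"wz": 0.003},
  ],
)

```text
time_s: 2.3
eef_pos: [0.5666, -0.2331, 0.3119]
ee_rot: [-0.572, 0.002, -0.002, 0.82]
contact_force: [-0.1, 0.2, -0.5]
grip_width: 0.0359
```

```bash
python3 - <<'E'
from h import *
import cv2
from rig import optics
where()
for n in ("side","wrist"):
    s=optics.snapshot(n); cv2.imwrite(f"pics/{n}2.png",s["pixels"][:,:,::-1])
K=s['camera_matrix'];T=np.linalg.inv(s['tool_from_camera'])
for L in (.16,.166,.173):
  for x in(-.018,-.025,-.0325,.018):
    for z in (-.011,.011):
      p=T@np.array([x,L,z,1]); r=np.hypot(p[0],p[1]); a=np.arctan2(r,p[2])*K[0,0]; print(L,x,z,(a*p[0]/r+K[0,2]).round(),(a*p[1]/r+K[1,2]).round())
im=cv2.imread("pics/wrist2.png")[240:380,190:370]; cv2.imwrite("pics/cw2.png",cv2.resize(im,None,fx=4,fy=4))
im=cv2.imread("pics/side2.png")[60:260,200:400]; cv2.imwrite("pics/cs2.png",cv2.resize(im,None,fx=3,fy=3))
plan(np.deg2rad(20),-.16,0,.015)
E
```

```text
tip s,w,z [-0.1602  0.0003  0.1495] Fs 0.2 F [-0.05  0.2  -0.46] t 2.3 y [ 0.      0.3445 -0.9388] x [ 1.     -0.0053 -0.0019] g 0.0358964161324538
0.16 -0.018 -0.011 246.0 308.0
0.16 -0.018 0.011 244.0 266.0
0.16 -0.025 -0.011 231.0 308.0
0.16 -0.025 0.011 228.0 266.0
0.16 -0.0325 -0.011 215.0 307.0
0.16 -0.0325 0.011 211.0 266.0
0.16 0.018 -0.011 323.0 308.0
0.16 0.018 0.011 326.0 266.0
0.166 -0.018 -0.011 247.0 301.0
0.166 -0.018 0.011 245.0 260.0
0.166 -0.025 -0.011 233.0 301.0
0.166 -0.025 0.011 230.0 260.0
0.166 -0.0325 -0.011 218.0 301.0
0.166 -0.0325 0.011 214.0 260.0
0.166 0.018 -0.011 321.0 301.0
0.166 0.018 0.011 324.0 260.0
0.173 -0.018 -0.011 248.0 294.0
0.173 -0.018 0.011 246.0 254.0
0.173 -0.025 -0.011 235.0 294.0
0.173 -0.025 0.011 232.0 254.0
0.173 -0.0325 -0.011 220.0 293.0
0.173 -0.0325 0.011 217.0 254.0
0.173 0.018 -0.011 320.0 294.0
0.173 0.018 0.011 322.0 254.0
d [-0.0006  0.1269 -0.0467] w [-0.0019  0.0061 -0.0033] dist 0.135 F [-0.44  0.04  0.67] t 2.4
```

View pics/cs2.png

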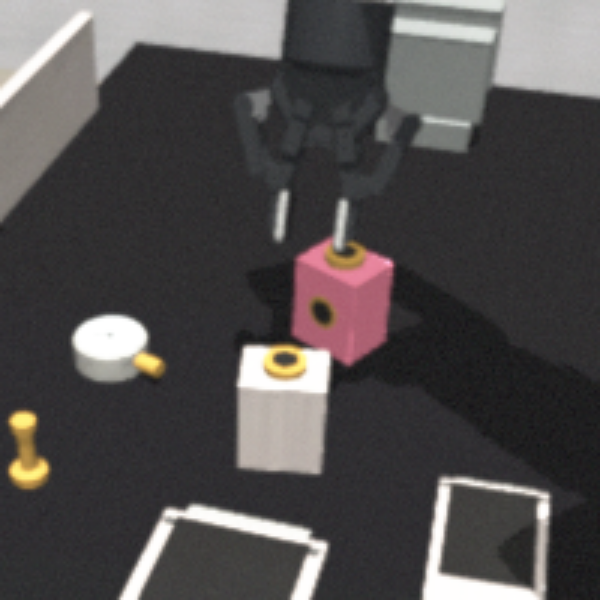

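View pics/cw2.png

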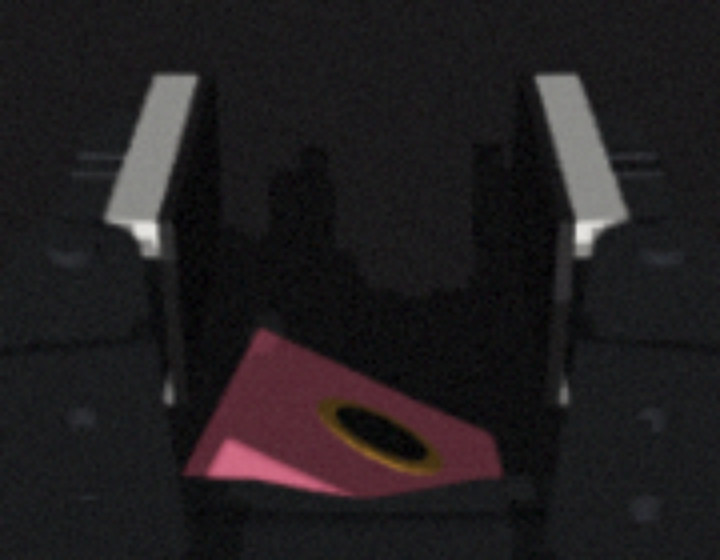

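```bash
python3 - <<'E'
from h import *
plan(np.deg2rad(20),-.150,0,.016,.17)
E
```

```text
d [-0.0005  0.1324 -0.0369] w [-0.0019  0.0061 -0.0033] dist 0.137 F [-0.44  0.04  0.67] t 2.4
```

Request:
carry_out(
  targets=[
    {"dx": 0,"dy": 0.033,"dz": -0.009,"wx": 0,"wy": 0.006,"wz": -0.003},
    {"dx": 0,"dy": 0.066,"dz": -0.018,"wx": 0,"wy": 0.006,"wz": -0.003},
    {"dx": 0,"dy": 0.099,"dz": -0.028,"wx": 0,"wy": 0.006,"wz": -0.003},
    {"dx": 0,"dy": 0.132,"dz": -0.037,"wx": 0,"wy": 0.006,"wz": -0.003},
    {"dx": 0,"dy": 0.132,"dz": -0.037,"wx": 0,"wy": 0.006,"wz": -0.003},
  ],
)

```text
time_s: 2.9
eef_pos: [0.5642, -0.2203, 0.1721]
ee_rot: [-0.571, 0.006, -0.002, 0.821]
contact_force: [-0.7, 1.0, -0.3]
grip_width: 0.036
```

```bash
python3 - <<'E'
from h import *
import cv2
from rig import optics
where(.17)
s=optics.snapshot("side"); cv2.imwrite("pics/side3.png",s["pixels"][:,:,::-1])
im=cv2.imread("pics/side3.png")[60:260,200:400]; cv2.imwrite("pics/cs3.png",cv2.resize(im,None,fx=3,fy=3))
plan(np.deg2rad(20),-.085,0,.016,.17)
E
```

```text
tip s,w,z [-0.1479 -0.0027  0.0127] Fs 1.01 F [-0.74  1.01 -0.33] t 2.9 y [-0.0029  0.3479 -0.9375] x [ 0.9999 -0.0105 -0.007 ] g 0.03604034241170395
d [0.0003 0.0216 0.0614] w [-0.0042 -0.0012 -0.0034] dist 0.065 F [ 0.35 -0.36 -0.27] t 2.95
```

View pics/cs3.png

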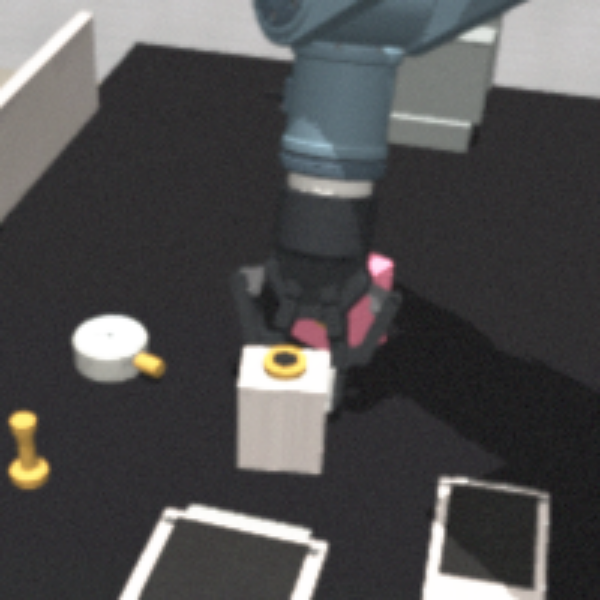

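Request:
carry_out(
  targets=[
    {"dx": 0,"dy": 0.0007,"dz": 0.0019,"wx": 0,"wy": 0,"wz": 0},
    {"dx": 0,"dy": 0.0014,"dz": 0.0038,"wx": 0,"wy": 0,"wz": 0},
    {"dx": 0,"dy": 0.0021,"dz": 0.0056,"wx": 0,"wy": 0,"wz": 0},
    {"dx": 0,"dy": 0.0027,"dz": 0.0075,"wx": 0,"wy": 0,"wz": 0},
    {"dx": 0,"dy": 0.0034,"dz": 0.0094,"wx": 0,"wy": 0,"wz": 0},
    {"dx": 0,"dy": 0.0041,"dz": 0.0113,"wx": 0,"wy": 0,"wz": 0},
    {"dx": 0,"dy": 0.0048,"dz": 0.0132,"wx": 0,"wy": 0,"wz": 0},
    {"dx": 0,"dy": 0.0055,"dz": 0.015,"wx": 0,"wy": 0,"wz": 0},
    {"dx": 0,"dy": 0.0062,"dz": 0.0169,"wx": 0,"wy": 0,"wz": 0},
    {"dx": 0,"dy": 0.0068,"dz": 0.0188,"wx": 0,"wy": 0,"wz": 0},
  ],
)

```text
time_s: 3.95
eef_pos: [0.5666, -0.204, 0.1762]
ee_rot: [-0.573, 0.004, -0.005, 0.819]
contact_force: [-1.6, -3.6, 0.8]
grip_width: 0.0361
```

```bash
python3 - <<'E'
from h import *
where(.17)
E
```

```text
tip s,w,z [-0.1324  0.0009  0.0165] Fs -3.57 F [-1.64 -3.55  0.77] t 3.95 y [ 0.0049  0.3426 -0.9395] x [ 0.9999 -0.0131  0.0005] g 0.03610802800944402
```

Request:
carry_out(
  targets=[
    {"dx": 0,"dy": 0.0007,"dz": 0.0019,"wx": 0,"wy": 0,"wz": 0},
    {"dx": 0,"dy": 0.0014,"dz": 0.0038,"wx": 0,"wy": 0,"wz": 0},
    {"dx": 0,"dy": 0.0021,"dz": 0.0056,"wx": 0,"wy": 0,"wz": 0},
    {"dx": 0,"dy": 0.0027,"dz": 0.0075,"wx": 0,"wy": 0,"wz": 0},
    {"dx": 0,"dy": 0.0034,"dz": 0.0094,"wx": 0,"wy": 0,"wz": 0},
    {"dx": 0,"dy": 0.0041,"dz": 0.0113,"wx": 0,"wy": 0,"wz": 0},
    {"dx": 0,"dy": 0.0048,"dz": 0.0132,"wx": 0,"wy": 0,"wz": 0},
    {"dx": 0,"dy": 0.0055,"dz": 0.015,"wx": 0,"wy": 0,"wz": 0},
    {"dx": 0,"dy": 0.0062,"dz": 0.0169,"wx": 0,"wy": 0,"wz": 0},
    {"dx": 0,"dy": 0.0068,"dz": 0.0188,"wx": 0,"wy": 0,"wz": 0},
  ],
)

```text
time_s: 4.95
eef_pos: [0.5669, -0.1837, 0.1762]
ee_rot: [-0.573, 0.003, -0.005, 0.819]
contact_force: [0.2, -3.4, -0.9]
grip_width: 0.0359
```

```bash
python3 - <<'E'
from h import *
import cv2
from rig import optics
where(.17)
for n in ("side","top"):
    s=optics.snapshot(n); cv2.imwrite(f"pics/{n}4.png",s["pixels"][:,:,::-1])
a=cv2.resize(cv2.imread("pics/side4.png")[130:280,200:330],None,fx=3,fy=3);b=cv2.resize(cv2.imread("pics/top4.png")[165:315,260:385],None,fx=3,fy=3)
cv2.imwrite("pics/c4.png",np.hstack([a,b]))
plan(np.deg2rad(20),-.085,0,.016,.17)
E
```

```text
tip s,w,z [-0.112   0.001   0.0165] Fs -3.35 F [ 0.18 -3.35 -0.86] t 4.95 y [ 0.005   0.343  -0.9393] x [ 0.9999 -0.013   0.0006] g 0.0359466944286076
d [-0.0008  0.0097  0.0252] w [-0.0016 -0.0016  0.0011] dist 0.027 F [ 0.44 -1.95 -0.59] t 5.05
```

View pics/c4.png

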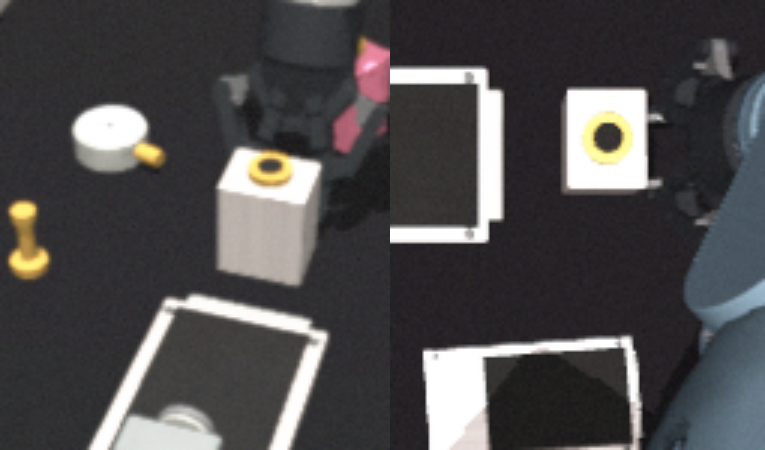

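The block is now square to the cradle: in the crop its left edge at (565,88–192) runs parallel to the bar. The push takes about 3 N. I'll keep pushing.

Request:
carry_out(
  targets=[
    {"dx": 0,"dy": 0.0009,"dz": 0.0026,"wx": 0,"wy": 0,"wz": 0},
    {"dx": 0,"dy": 0.0019,"dz": 0.0052,"wx": 0,"wy": 0,"wz": 0},
    {"dx": 0,"dy": 0.0028,"dz": 0.0077,"wx": 0,"wy": 0,"wz": 0},
    {"dx": 0,"dy": 0.0038,"dz": 0.0103,"wx": 0,"wy": 0,"wz": 0},
    {"dx": 0,"dy": 0.0047,"dz": 0.0129,"wx": 0,"wy": 0,"wz": 0},
    {"dx": 0,"dy": 0.0056,"dz": 0.0155,"wx": 0,"wy": 0,"wz": 0},
    {"dx": 0,"dy": 0.0066,"dz": 0.0181,"wx": 0,"wy": 0,"wz": 0},
    {"dx": 0,"dy": 0.0075,"dz": 0.0207,"wx": 0,"wy": 0,"wz": 0},
    {"dx": 0,"dy": 0.0085,"dz": 0.0233,"wx": 0,"wy": 0,"wz": 0},
    {"dx": 0,"dy": 0.0094,"dz": 0.0258,"wx": 0,"wy": 0,"wz": 0},
  ],
)

```text
time_s: 6.05
eef_pos: [0.5672, -0.1561, 0.1762]
ee_rot: [-0.573, 0.004, -0.005, 0.819]
contact_force: [0.3, -3.6, -1.1]
grip_width: 0.0357
```

Request:
carry_out(
  targets=[
    {"dx": 0,"dy": 0.0003,"dz": 0.0009,"wx": 0,"wy": 0,"wz": 0},
    {"dx": 0,"dy": 0.0007,"dz": 0.0019,"wx": 0,"wy": 0,"wz": 0},
    {"dx": 0,"dy": 0.001,"dz": 0.0028,"wx": 0,"wy": 0,"wz": 0},
    {"dx": 0,"dy": 0.0014,"dz": 0.0038,"wx": 0,"wy": 0,"wz": 0},
    {"dx": 0,"dy": 0.0017,"dz": 0.0047,"wx": 0,"wy": 0,"wz": 0},
    {"dx": 0,"dy": 0.0021,"dz": 0.0056,"wx": 0,"wy": 0,"wz": 0},
  ],
)

```text
time_s: 6.65
eef_pos: [0.5673, -0.1504, 0.1762]
ee_rot: [-0.573, 0.004, -0.005, 0.819]
contact_force: [0.3, -3.2, -0.2]
grip_width: 0.036
```

```bash
python3 - <<'E'
from h import *
where(.17)
E
```

```text
tip s,w,z [-0.0788  0.001   0.0165] Fs -3.22 F [ 0.33 -3.22 -0.2 ] t 6.65 y [ 0.005   0.343  -0.9393] x [ 0.9999 -0.013   0.0005] g 0.035992816371683056
```

Tip s is −0.079, and I expect contact near −0.069. I'll go on in small calls.

Request:
carry_out(
  targets=[
    {"dx": 0,"dy": 0.0003,"dz": 0.0009,"wx": 0,"wy": 0,"wz": 0},
    {"dx": 0,"dy": 0.0007,"dz": 0.0019,"wx": 0,"wy": 0,"wz": 0},
    {"dx": 0,"dy": 0.001,"dz": 0.0028,"wx": 0,"wy": 0,"wz": 0},
    {"dx": 0,"dy": 0.0014,"dz": 0.0038,"wx": 0,"wy": 0,"wz": 0},
  ],
)

```text
time_s: 7.05
eef_pos: [0.5674, -0.1463, 0.1762]
ee_rot: [-0.573, 0.003, -0.005, 0.819]
contact_force: [-0.3, -2.9, -1.1]
grip_width: 0.036
```

Request:
carry_out(
  targets=[
    {"dx": 0,"dy": 0.0002,"dz": 0.0005,"wx": 0,"wy": 0,"wz": 0},
    {"dx": 0,"dy": 0.0003,"dz": 0.0009,"wx": 0,"wy": 0,"wz": 0},
  ],
)

```text
time_s: 7.25
eef_pos: [0.5674, -0.1453, 0.1762]
ee_rot: [-0.573, 0.003, -0.005, 0.819]
contact_force: [-0.1, -4.6, 0.2]
grip_width: 0.0359
```

Request:
carry_out(
  targets=[
    {"dx": 0,"dy": 0.0002,"dz": 0.0005,"wx": 0,"wy": 0,"wz": 0},
    {"dx": 0,"dy": 0.0003,"dz": 0.0009,"wx": 0,"wy": 0,"wz": 0},
  ],
)

```text
time_s: 7.45
eef_pos: [0.5674, -0.1444, 0.1763]
ee_rot: [-0.573, 0.003, -0.005, 0.819]
contact_force: [-0.3, -2.6, -1.3]
grip_width: 0.0357
```

Request:
carry_out(
  targets=[
    {"dx": 0,"dy": 0.0002,"dz": 0.0005,"wx": 0,"wy": 0,"wz": 0},
    {"dx": 0,"dy": 0.0003,"dz": 0.0009,"wx": 0,"wy": 0,"wz": 0},
  ],
)

```text
time_s: 7.65
eef_pos: [0.5674, -0.1435, 0.1762]
ee_rot: [-0.573, 0.004, -0.005, 0.819]
contact_force: [0.4, -2.4, -0.1]
grip_width: 0.0361
```

Request:
carry_out(
  targets=[
    {"dx": 0,"dy": 0.0002,"dz": 0.0005,"wx": 0,"wy": 0,"wz": 0},
    {"dx": 0,"dy": 0.0003,"dz": 0.0009,"wx": 0,"wy": 0,"wz": 0},
  ],
)

```text
time_s: 7.85
eef_pos: [0.5674, -0.1425, 0.1763]
ee_rot: [-0.573, 0.004, -0.005, 0.819]
contact_force: [0.0, -2.7, 0.0]
grip_width: 0.0363
```

Request:
carry_out(
  targets=[
    {"dx": 0,"dy": 0.0002,"dz": 0.0005,"wx": 0,"wy": 0,"wz": 0},
    {"dx": 0,"dy": 0.0003,"dz": 0.0009,"wx": 0,"wy": 0,"wz": 0},
  ],
)

```text
time_s: 8.05
eef_pos: [0.5674, -0.1415, 0.1763]
ee_rot: [-0.573, 0.004, -0.005, 0.819]
contact_force: [0.2, -2.4, -0.9]
grip_width: 0.036
```

Request:
carry_out(
  targets=[
    {"dx": 0,"dy": 0.0002,"dz": 0.0005,"wx": 0,"wy": 0,"wz": 0},
    {"dx": 0,"dy": 0.0003,"dz": 0.0009,"wx": 0,"wy": 0,"wz": 0},
  ],
)

```text
time_s: 8.25
eef_pos: [0.5675, -0.1407, 0.1763]
ee_rot: [-0.573, 0.003, -0.005, 0.819]
contact_force: [0.3, -4.9, -1.3]
grip_width: 0.0363
```

Request:
carry_out(
  targets=[
    {"dx": 0,"dy": 0.0002,"dz": 0.0005,"wx": 0,"wy": 0,"wz": 0},
    {"dx": 0,"dy": 0.0003,"dz": 0.0009,"wx": 0,"wy": 0,"wz": 0},
  ],
)

```text
time_s: 8.45
eef_pos: [0.5675, -0.1404, 0.1765]
ee_rot: [-0.574, 0.003, -0.005, 0.819]
contact_force: [-0.9, -8.0, -1.6]
grip_width: 0.0363
```

```bash
python3 - <<'E'
from h import *
import cv2
from rig import optics
where(.17)
for n in ("side","top"):
    s=optics.snapshot(n); cv2.imwrite(f"pics/{n}5.png",s["pixels"][:,:,::-1])
a=cv2.resize(cv2.imread("pics/side5.png")[150:270,210:330],None,fx=3.3,fy=3.3);b=cv2.resize(cv2.imread("pics/top5.png")[155:275,250:370],None,fx=3.3,fy=3.3)
cv2.imwrite("pics/c5.png",np.hstack([a,b]))
E
```

```text
tip s,w,z [-0.069   0.0011  0.0167] Fs -7.99 F [-0.91 -7.98 -1.62] t 8.45 y [ 0.0051  0.3413 -0.9399] x [ 0.9999 -0.0128  0.0008] g 0.036280891666767366
```

View pics/c5.png

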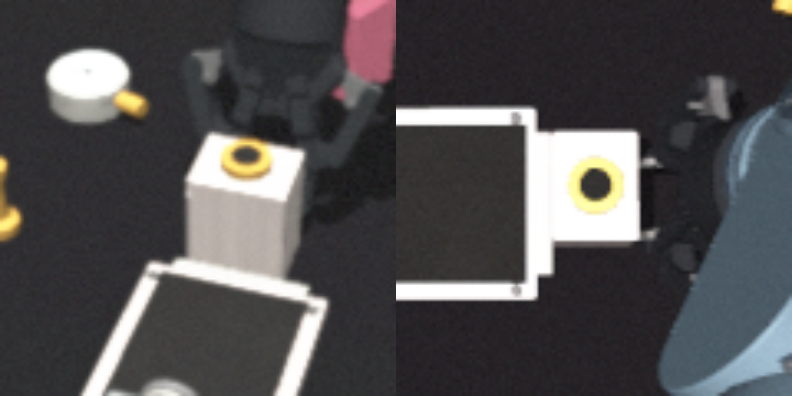

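The views agree: the block is upright and bears on the bar. Now the 10 N press, held briefly.

Request:
carry_out(
  targets=[
    {"dx": 0,"dy": 0.0002,"dz": 0.0005,"wx": 0,"wy": 0,"wz": 0},
    {"dx": 0,"dy": 0.0003,"dz": 0.0007,"wx": 0,"wy": 0,"wz": 0},
    {"dx": 0,"dy": 0.0003,"dz": 0.0007,"wx": 0,"wy": 0,"wz": 0},
    {"dx": 0,"dy": 0.0003,"dz": 0.0007,"wx": 0,"wy": 0,"wz": 0},
  ],
)

```text
time_s: 8.95
eef_pos: [0.5675, -0.1402, 0.1765]
ee_rot: [-0.574, 0.003, -0.006, 0.819]
contact_force: [-1.6, -9.4, -1.8]
grip_width: 0.036
```

```bash
python3 - <<'E'
from h import *
where(.17)
E
```

```text
tip s,w,z [-0.069   0.0012  0.0167] Fs -9.39 F [-1.56 -9.38 -1.79] t 8.95 y [ 0.0054  0.3404 -0.9403] x [ 0.9999 -0.0131  0.001 ] g 0.03596858409862784
```

Request:
carry_out(
  targets=[
    {"dx": 0,"dy": 0.0001,"dz": 0.0003,"wx": 0,"wy": 0,"wz": 0},
    {"dx": 0,"dy": 0.0002,"dz": 0.0005,"wx": 0,"wy": 0,"wz": 0},
    {"dx": 0,"dy": 0.0002,"dz": 0.0005,"wx": 0,"wy": 0,"wz": 0},
    {"dx": 0,"dy": 0.0002,"dz": 0.0005,"wx": 0,"wy": 0,"wz": 0},
  ],
)

```text
time_s: 9.35
eef_pos: [0.5675, -0.14, 0.1766]
ee_rot: [-0.575, 0.003, -0.006, 0.818]
contact_force: [-2.4, -10.7, -0.5]
grip_width: 0.0359
```

```bash
python3 - <<'E'
from h import *
where(.17)
plan(np.deg2rad(20),-.095,0,.016,.17)
E
```

```text
tip s,w,z [-0.069   0.0012  0.0167] Fs -10.73 F [ -2.45 -10.7   -0.53] t 9.35 y [ 0.0055  0.3397 -0.9405] x [ 0.9999 -0.0131  0.0011] g 0.03588321650696185
d [-0.0008 -0.0081 -0.0251] w [ 0.0024 -0.0016  0.0017] dist 0.026 F [ -2.45 -10.7   -0.53] t 9.35
```

Request:
carry_out(
  targets=[
    {"dx": 0,"dy": -0.0017,"dz": -0.0047,"wx": 0,"wy": 0,"wz": 0},
    {"dx": 0,"dy": -0.0051,"dz": -0.0141,"wx": 0,"wy": 0,"wz": 0},
    {"dx": 0,"dy": -0.0051,"dz": -0.0141,"wx": 0,"wy": 0,"wz": 0},
    {"dx": 0,"dy": -0.0286,"dz": -0.0055,"wx": 0,"wy": 0,"wz": 0},
    {"dx": 0,"dy": -0.0521,"dz": 0.003,"wx": 0,"wy": 0,"wz": 0},
    {"dx": 0,"dy": -0.0521,"dz": 0.003,"wx": 0,"wy": 0,"wz": 0},
    {"dx": 0,"dy": -0.0521,"dz": 0.003,"wx": 0,"wy": 0,"wz": 0},
  ],
)

```text
time_s: 10.05
eef_pos: [0.5674, -0.1533, 0.2266]
ee_rot: [-0.573, 0.003, -0.006, 0.819]
contact_force: [-0.8, -0.6, -0.3]
grip_width: 0.0357
```

```bash
python3 - <<'E'
from h import *
import cv2
from rig import optics
where(.17)
for n in ("side","top"):
    s=optics.snapshot(n); cv2.imwrite(f"pics/{n}6.png",s["pixels"][:,:,::-1])
a=cv2.resize(cv2.imread("pics/side6.png")[150:270,210:330],None,fx=3.3,fy=3.3);b=cv2.resize(cv2.imread("pics/top6.png")[155:275,250:370],None,fx=3.3,fy=3.3)
cv2.imwrite("pics/c6.png",np.hstack([a,b]))
plan(np.deg2rad(20),-.069,0,.067,.17)
E
```

```text
tip s,w,z [-0.0817  0.0013  0.0669] Fs -0.56 F [-0.76 -0.56 -0.28] t 10.05 y [ 0.0057  0.3428 -0.9394] x [ 0.9999 -0.0128  0.0014] g 0.03573306914336338
d [-0.0003  0.0029  0.0124] w [-0.0021 -0.002  -0.0004] dist 0.013 F [-0.46 -0.66 -0.31] t 10.15
```

View pics/c6.png

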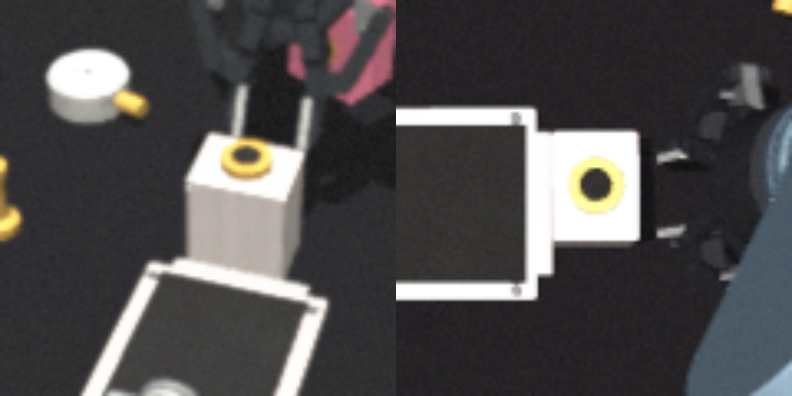

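Request:
carry_out(
  targets=[
    {"dx": 0,"dy": 0.0009,"dz": 0.0023,"wx": 0,"wy": 0,"wz": 0},
    {"dx": 0,"dy": 0.0017,"dz": 0.0047,"wx": 0,"wy": 0,"wz": 0},
    {"dx": 0,"dy": 0.0026,"dz": 0.007,"wx": 0,"wy": 0,"wz": 0},
    {"dx": 0,"dy": 0.0034,"dz": 0.0094,"wx": 0,"wy": 0,"wz": 0},
    {"dx": 0,"dy": 0.0043,"dz": 0.0117,"wx": 0,"wy": 0,"wz": 0},
    {"dx": 0,"dy": 0.0051,"dz": 0.0141,"wx": 0,"wy": 0,"wz": 0},
    {"dx": 0,"dy": 0.006,"dz": 0.0164,"wx": 0,"wy": 0,"wz": 0},
    {"dx": 0,"dy": 0.0068,"dz": 0.0188,"wx": 0,"wy": 0,"wz": 0},
    {"dx": 0,"dy": 0.0077,"dz": 0.0211,"wx": 0,"wy": 0,"wz": 0},
    {"dx": 0,"dy": 0.0085,"dz": 0.0235,"wx": 0,"wy": 0,"wz": 0},
  ],
)

```text
time_s: 11.15
eef_pos: [0.5686, -0.1301, 0.2283]
ee_rot: [-0.575, 0.002, -0.007, 0.818]
contact_force: [-0.6, -7.4, 7.3]
grip_width: 0.0362
```

```bash
python3 - <<'E'
from h import *
import cv2
from rig import optics
where(.17)
for n in ("side","top"):
    s=optics.snapshot(n); cv2.imwrite(f"pics/{n}7.png",s["pixels"][:,:,::-1])
a=cv2.resize(cv2.imread("pics/side7.png")[150:270,210:330],None,fx=3.3,fy=3.3);b=cv2.resize(cv2.imread("pics/top7.png")[155:275,250:370],None,fx=3.3,fy=3.3)
cv2.imwrite("pics/c7.png",np.hstack([a,b]))
E
```

```text
tip s,w,z [-0.0591  0.0027  0.0683] Fs -7.43 F [-0.6  -7.42  7.33] t 11.15 y [ 0.0088  0.3393 -0.9406] x [ 0.9999 -0.0138  0.0044] g 0.036187048819894034
```

View pics/c7.png

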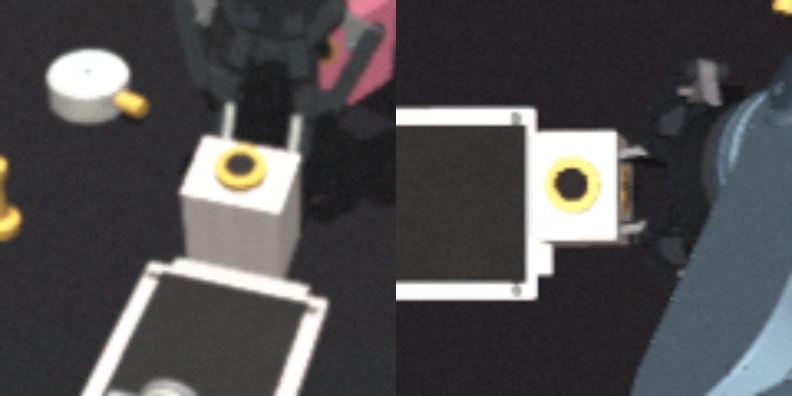

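The block is tipped about 9° over the bar; the port ring shows at (627,190). Friction is lifting the finger, with Fz +7 N, so I'll follow the arc up and forward.

Request:
carry_out(
  targets=[
    {"dx": 0,"dy": -0.0025,"dz": 0.002,"wx": 0,"wy": 0,"wz": 0},
    {"dx": 0,"dy": -0.0034,"dz": 0.0039,"wx": 0,"wy": 0,"wz": 0},
    {"dx": 0,"dy": -0.0041,"dz": 0.0063,"wx": 0,"wy": 0,"wz": 0},
    {"dx": 0,"dy": -0.0044,"dz": 0.0085,"wx": 0,"wy": 0,"wz": 0},
    {"dx": 0,"dy": -0.0046,"dz": 0.0107,"wx": 0,"wy": 0,"wz": 0},
    {"dx": 0,"dy": -0.0047,"dz": 0.0129,"wx": 0,"wy": 0,"wz": 0},
    {"dx": 0,"dy": -0.0047,"dz": 0.015,"wx": 0,"wy": 0,"wz": 0},
    {"dx": 0,"dy": -0.0046,"dz": 0.0171,"wx": 0,"wy": 0,"wz": 0},
    {"dx": 0,"dy": -0.0044,"dz": 0.0192,"wx": 0,"wy": 0,"wz": 0},
    {"dx": 0,"dy": -0.0042,"dz": 0.0212,"wx": 0,"wy": 0,"wz": 0},
  ],
)

```text
time_s: 12.25
eef_pos: [0.5677, -0.1097, 0.2375]
ee_rot: [-0.573, 0.004, -0.005, 0.82]
contact_force: [-0.0, -0.3, -0.1]
grip_width: 0.0359
```

```bash
python3 - <<'E'
from h import *
import cv2
from rig import optics
where(.17)
for n in ("side","top"):
    s=optics.snapshot(n); cv2.imwrite(f"pics/{n}8.png",s["pixels"][:,:,::-1])
a=cv2.resize(cv2.imread("pics/side8.png")[150:270,210:330],None,fx=3.3,fy=3.3);b=cv2.resize(cv2.imread("pics/top8.png")[155:275,250:370],None,fx=3.3,fy=3.3)
cv2.imwrite("pics/c8.png",np.hstack([a,b]))
E
```

```text
tip s,w,z [-0.038   0.0008  0.0778] Fs -0.31 F [-0.04 -0.31 -0.07] t 12.25 y [ 0.0043  0.3433 -0.9392] x [ 0.9999 -0.0128 -0.0001] g 0.03590235375759128
```

View pics/c8.png

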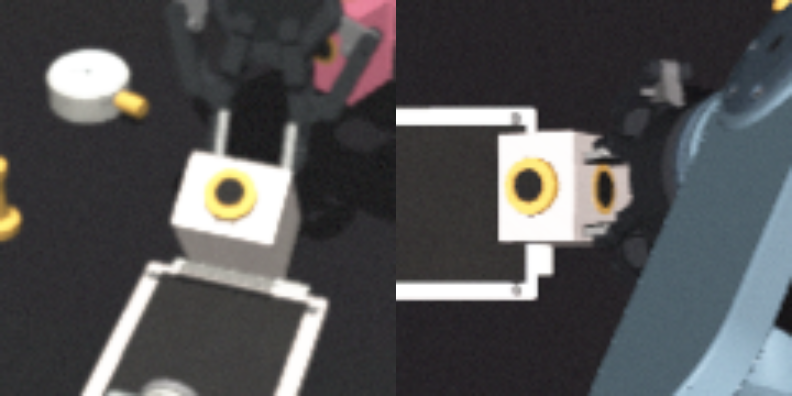

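The block leans about 27° and the force is near zero, close to its balance point. I'll push on.

Request:
carry_out(
  targets=[
    {"dx": 0,"dy": 0.0003,"dz": 0.0022,"wx": 0,"wy": 0,"wz": 0},
    {"dx": 0,"dy": 0.0006,"dz": 0.0044,"wx": 0,"wy": 0,"wz": 0},
    {"dx": 0,"dy": 0.0012,"dz": 0.0065,"wx": 0,"wy": 0,"wz": 0},
    {"dx": 0,"dy": 0.002,"dz": 0.0085,"wx": 0,"wy": 0,"wz": 0},
    {"dx": 0,"dy": 0.0029,"dz": 0.0105,"wx": 0,"wy": 0,"wz": 0},
    {"dx": 0,"dy": 0.0036,"dz": 0.0124,"wx": 0,"wy": 0,"wz": 0},
    {"dx": 0,"dy": 0.0043,"dz": 0.0143,"wx": 0,"wy": 0,"wz": 0},
    {"dx": 0,"dy": 0.005,"dz": 0.0162,"wx": 0,"wy": 0,"wz": 0},
    {"dx": 0,"dy": 0.0057,"dz": 0.0181,"wx": 0,"wy": 0,"wz": 0},
    {"dx": 0,"dy": 0.0064,"dz": 0.02,"wx": 0,"wy": 0,"wz": 0},
  ],
)

```text
time_s: 13.35
eef_pos: [0.568, -0.0889, 0.2383]
ee_rot: [-0.573, 0.004, -0.005, 0.819]
contact_force: [-0.6, -0.3, 0.3]
grip_width: 0.0358
```

```bash
python3 - <<'E'
from h import *
import cv2
from rig import optics
where(.17)
for n in ("side","top"):
    s=optics.snapshot(n); cv2.imwrite(f"pics/{n}9.png",s["pixels"][:,:,::-1])
a=cv2.resize(cv2.imread("pics/side9.png")[150:290,210:330],None,fx=3.3,fy=3.3);b=cv2.resize(cv2.imread("pics/top9.png")[145:285,230:350],None,fx=3.3,fy=3.3)
cv2.imwrite("pics/c9.png",np.hstack([a,b]))
E
```

```text
tip s,w,z [-0.0172  0.0011  0.0787] Fs -0.32 F [-0.56 -0.31  0.34] t 13.35 y [ 0.0048  0.3431 -0.9393] x [ 0.9999 -0.013   0.0004] g 0.03578054002385028
```

View pics/c9.png

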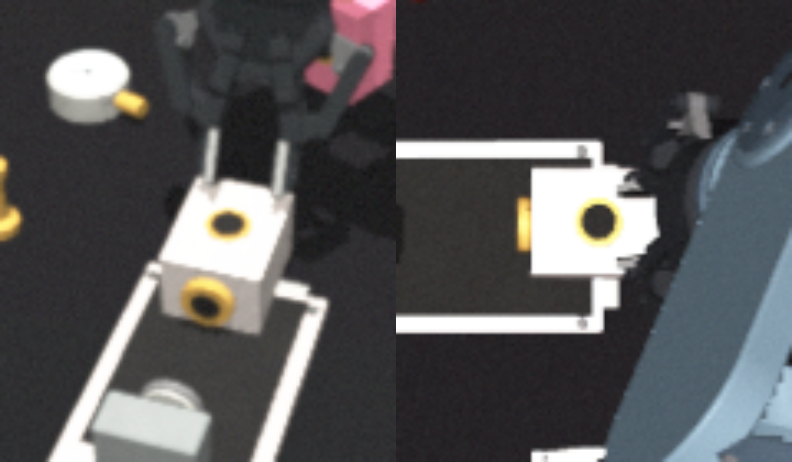

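The block has toppled and lies flat and square on the bed, port up at (600,222) with the collar toward the disc at (523,222). Next I retreat and lower the tips behind the foot face.

Request:
carry_out(
  targets=[
    {"dx": 0,"dy": -0.0068,"dz": -0.0188,"wx": 0,"wy": 0,"wz": 0},
    {"dx": 0,"dy": -0.0137,"dz": -0.0376,"wx": 0,"wy": 0,"wz": 0},
    {"dx": 0,"dy": -0.0137,"dz": -0.0376,"wx": 0,"wy": 0,"wz": 0},
    {"dx": 0,"dy": 0.009,"dz": -0.0458,"wx": 0,"wy": 0,"wz": 0},
    {"dx": 0,"dy": 0.0314,"dz": -0.054,"wx": 0,"wy": 0,"wz": 0},
    {"dx": 0,"dy": 0.0314,"dz": -0.054,"wx": 0,"wy": 0,"wz": 0},
    {"dx": 0,"dy": 0.0314,"dz": -0.054,"wx": 0,"wy": 0,"wz": 0},
  ],
)

```text
time_s: 14.15
eef_pos: [0.5675, -0.1285, 0.1903]
ee_rot: [-0.573, 0.004, -0.005, 0.82]
contact_force: [0.7, 0.5, -0.0]
grip_width: 0.0359
```

```bash
python3 - <<'E'
from h import *
import cv2
from rig import optics
where(.17)
for n in ("side","top"):
    s=optics.snapshot(n); cv2.imwrite(f"pics/{n}10.png",s["pixels"][:,:,::-1])
a=cv2.resize(cv2.imread("pics/side10.png")[150:310,210:330],None,fx=3.3,fy=3.3);b=cv2.resize(cv2.imread("pics/top10.png")[145:305,230:350],None,fx=3.3,fy=3.3)
cv2.imwrite("pics/c10.png",np.hstack([a,b]))
E
```

```text
tip s,w,z [-0.0567  0.0007  0.0307] Fs 0.53 F [ 0.68  0.52 -0.01] t 14.15 y [ 0.0038  0.3439 -0.939 ] x [ 0.9999 -0.0128 -0.0006] g 0.0358578967415418
```

View pics/c10.png

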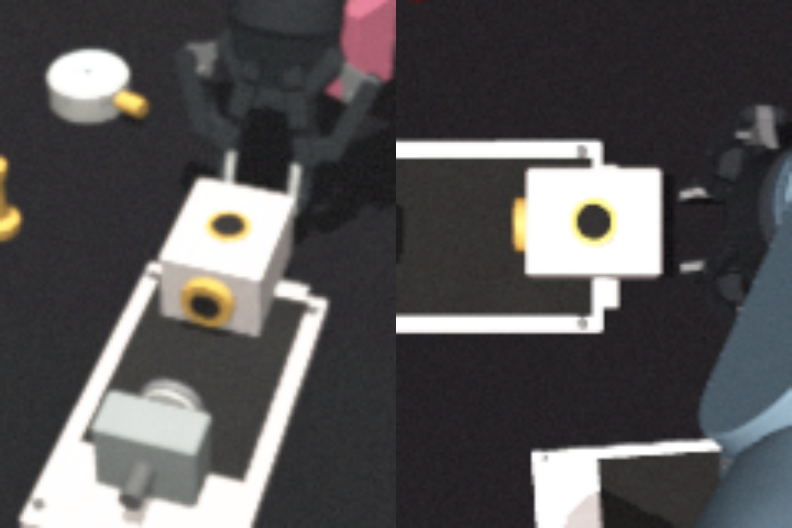

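```bash
python3 - <<'E'
from h import *
for u,v,z in [(310.3,211.5,.062),(265.5,212,.037),(310,195.5,.062),(310.5,228,.062)]:
    p=atz('top',u,v,z)-O; print(p@cx,p@tx)
im=C
import cv2
b=cv2.resize(cv2.imread("pics/top0.png")[190:240,180:260],None,fx=8,fy=8); cv2.imwrite("pics/disc.png",b)
E
```

```text
-0.03479002070486408 0.005667627295318277
0.054919806454157755 0.007014967370912654
-0.03442885278524944 0.03738786380157814
-0.0349457428508049 -0.026882424774494765
```

View pics/disc.png

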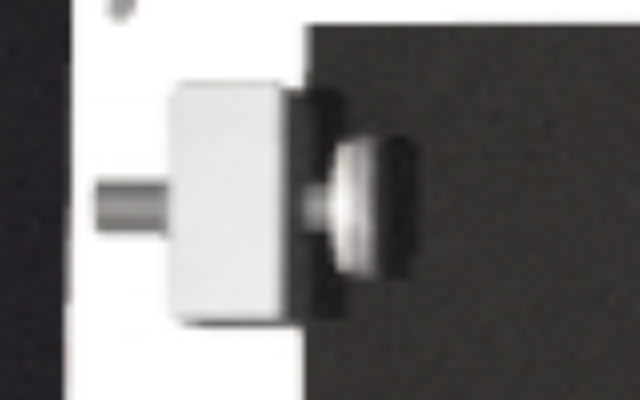

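Request:
carry_out(
  targets=[
    {"dx": 0.002,"dy": 0.0007,"dz": 0.0019,"wx": 0,"wy": 0,"wz": 0},
    {"dx": 0.004,"dy": 0.0014,"dz": 0.0038,"wx": 0,"wy": 0,"wz": 0},
    {"dx": 0.005,"dy": 0.0021,"dz": 0.0056,"wx": 0,"wy": 0,"wz": 0},
    {"dx": 0.005,"dy": 0.0027,"dz": 0.0075,"wx": 0,"wy": 0,"wz": 0},
    {"dx": 0.005,"dy": 0.0034,"dz": 0.0094,"wx": 0,"wy": 0,"wz": 0},
    {"dx": 0.005,"dy": 0.0041,"dz": 0.0113,"wx": 0,"wy": 0,"wz": 0},
    {"dx": 0.005,"dy": 0.0048,"dz": 0.0132,"wx": 0,"wy": 0,"wz": 0},
    {"dx": 0.005,"dy": 0.0055,"dz": 0.015,"wx": 0,"wy": 0,"wz": 0},
    {"dx": 0.005,"dy": 0.0062,"dz": 0.0169,"wx": 0,"wy": 0,"wz": 0},
    {"dx": 0.005,"dy": 0.0068,"dz": 0.0188,"wx": 0,"wy": 0,"wz": 0},
  ],
)

```text
time_s: 15.25
eef_pos: [0.5729, -0.1092, 0.1905]
ee_rot: [-0.573, 0.003, -0.006, 0.819]
contact_force: [0.4, -3.1, -2.0]
grip_width: 0.0361
```

Request:
carry_out(
  targets=[
    {"dx": 0,"dy": 0.0007,"dz": 0.0019,"wx": 0,"wy": 0,"wz": 0},
    {"dx": 0,"dy": 0.0014,"dz": 0.0038,"wx": 0,"wy": 0,"wz": 0},
    {"dx": 0,"dy": 0.0021,"dz": 0.0056,"wx": 0,"wy": 0,"wz": 0},
    {"dx": 0,"dy": 0.0027,"dz": 0.0075,"wx": 0,"wy": 0,"wz": 0},
    {"dx": 0,"dy": 0.0034,"dz": 0.0094,"wx": 0,"wy": 0,"wz": 0},
    {"dx": 0,"dy": 0.0041,"dz": 0.0113,"wx": 0,"wy": 0,"wz": 0},
    {"dx": 0,"dy": 0.0048,"dz": 0.0132,"wx": 0,"wy": 0,"wz": 0},
    {"dx": 0,"dy": 0.0055,"dz": 0.015,"wx": 0,"wy": 0,"wz": 0},
    {"dx": 0,"dy": 0.0062,"dz": 0.0169,"wx": 0,"wy": 0,"wz": 0},
    {"dx": 0,"dy": 0.0068,"dz": 0.0188,"wx": 0,"wy": 0,"wz": 0},
  ],
)

```text
time_s: 16.25
eef_pos: [0.5731, -0.0889, 0.1905]
ee_rot: [-0.573, 0.004, -0.005, 0.819]
contact_force: [0.1, -3.0, -2.2]
grip_width: 0.0359
```

```bash
python3 - <<'E'
from h import *
where(.17)
E
```

```text
tip s,w,z [-0.0172  0.0061  0.0308] Fs -3.01 F [ 0.13 -3.01 -2.16] t 16.25 y [ 0.0049  0.343  -0.9393] x [ 0.9999 -0.013   0.0005] g 0.03585404706147868
```

Sliding takes about 3 N. The disc should come near tip s = 0.035, so I'll go on 20 mm, then 15 mm, and check.

Request:
carry_out(
  targets=[
    {"dx": 0,"dy": 0.0007,"dz": 0.0019,"wx": 0,"wy": 0,"wz": 0},
    {"dx": 0,"dy": 0.0014,"dz": 0.0038,"wx": 0,"wy": 0,"wz": 0},
    {"dx": 0,"dy": 0.0021,"dz": 0.0056,"wx": 0,"wy": 0,"wz": 0},
    {"dx": 0,"dy": 0.0027,"dz": 0.0075,"wx": 0,"wy": 0,"wz": 0},
    {"dx": 0,"dy": 0.0034,"dz": 0.0094,"wx": 0,"wy": 0,"wz": 0},
    {"dx": 0,"dy": 0.0041,"dz": 0.0113,"wx": 0,"wy": 0,"wz": 0},
    {"dx": 0,"dy": 0.0048,"dz": 0.0132,"wx": 0,"wy": 0,"wz": 0},
    {"dx": 0,"dy": 0.0055,"dz": 0.015,"wx": 0,"wy": 0,"wz": 0},
    {"dx": 0,"dy": 0.0062,"dz": 0.0169,"wx": 0,"wy": 0,"wz": 0},
    {"dx": 0,"dy": 0.0068,"dz": 0.0188,"wx": 0,"wy": 0,"wz": 0},
  ],
)

```text
time_s: 17.25
eef_pos: [0.5734, -0.0689, 0.1906]
ee_rot: [-0.573, 0.004, -0.005, 0.819]
contact_force: [-1.0, -2.2, -2.8]
grip_width: 0.0359
```

Request:
carry_out(
  targets=[
    {"dx": 0,"dy": 0.0007,"dz": 0.0019,"wx": 0,"wy": 0,"wz": 0},
    {"dx": 0,"dy": 0.0014,"dz": 0.0038,"wx": 0,"wy": 0,"wz": 0},
    {"dx": 0,"dy": 0.0021,"dz": 0.0056,"wx": 0,"wy": 0,"wz": 0},
    {"dx": 0,"dy": 0.0027,"dz": 0.0075,"wx": 0,"wy": 0,"wz": 0},
    {"dx": 0,"dy": 0.0034,"dz": 0.0094,"wx": 0,"wy": 0,"wz": 0},
    {"dx": 0,"dy": 0.0041,"dz": 0.0113,"wx": 0,"wy": 0,"wz": 0},
  ],
)

```text
time_s: 17.85
eef_pos: [0.5735, -0.0569, 0.1906]
ee_rot: [-0.573, 0.004, -0.005, 0.819]
contact_force: [-0.2, -3.2, -2.2]
grip_width: 0.0357
```

```bash
python3 - <<'E'
from h import *
import cv2
from rig import optics
where(.17)
for n in ("side","top"):
    s=optics.snapshot(n); cv2.imwrite(f"pics/{n}11.png",s["pixels"][:,:,::-1])
a=cv2.resize(cv2.imread("pics/side11.png")[180:330,200:320],None,fx=3.3,fy=3.3);b=cv2.resize(cv2.imread("pics/top11.png")[145:295,180:300],None,fx=3.3,fy=3.3)
cv2.imwrite("pics/c11.png",np.hstack([a,b]))
E
```

```text
tip s,w,z [0.0148 0.0062 0.0309] Fs -3.17 F [-0.24 -3.17 -2.16] t 17.85 y [ 0.0049  0.343  -0.9393] x [ 0.9999 -0.0129  0.0005] g 0.03570819877086746
```

View pics/c11.png

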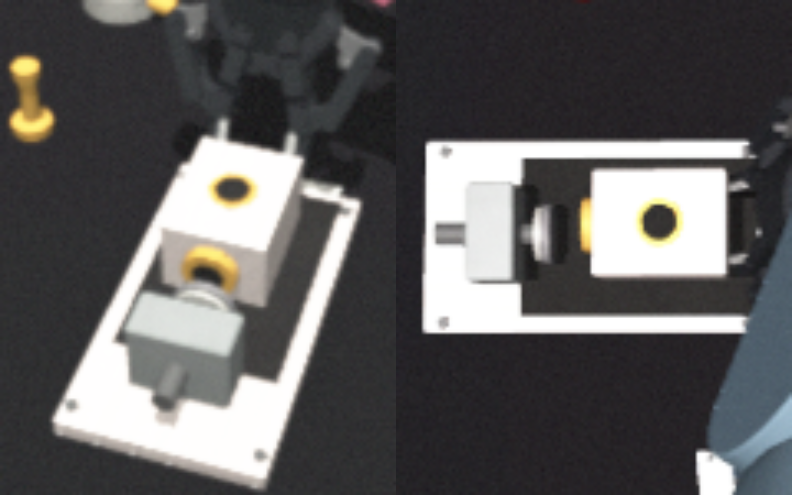

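The block is square, with about 16 mm left between the collar (582) and the disc (≈553). It is about 6 mm off sideways, which is within limits.

Request:
carry_out(
  targets=[
    {"dx": 0,"dy": 0.0003,"dz": 0.0009,"wx": 0,"wy": 0,"wz": 0},
    {"dx": 0,"dy": 0.0007,"dz": 0.0019,"wx": 0,"wy": 0,"wz": 0},
    {"dx": 0,"dy": 0.001,"dz": 0.0028,"wx": 0,"wy": 0,"wz": 0},
    {"dx": 0,"dy": 0.0014,"dz": 0.0038,"wx": 0,"wy": 0,"wz": 0},
    {"dx": 0,"dy": 0.0017,"dz": 0.0047,"wx": 0,"wy": 0,"wz": 0},
    {"dx": 0,"dy": 0.0021,"dz": 0.0056,"wx": 0,"wy": 0,"wz": 0},
    {"dx": 0,"dy": 0.0024,"dz": 0.0066,"wx": 0,"wy": 0,"wz": 0},
    {"dx": 0,"dy": 0.0027,"dz": 0.0075,"wx": 0,"wy": 0,"wz": 0},
  ],
)

```text
time_s: 18.75
eef_pos: [0.5737, -0.049, 0.1907]
ee_rot: [-0.573, 0.003, -0.005, 0.819]
contact_force: [0.3, -3.7, -1.3]
grip_width: 0.0359
```

Request:
carry_out(
  targets=[
    {"dx": 0,"dy": 0.0003,"dz": 0.0009,"wx": 0,"wy": 0,"wz": 0},
    {"dx": 0,"dy": 0.0007,"dz": 0.0019,"wx": 0,"wy": 0,"wz": 0},
    {"dx": 0,"dy": 0.001,"dz": 0.0028,"wx": 0,"wy": 0,"wz": 0},
  ],
)

```text
time_s: 19.05
eef_pos: [0.5737, -0.046, 0.1907]
ee_rot: [-0.573, 0.003, -0.005, 0.819]
contact_force: [-0.2, -2.5, -0.1]
grip_width: 0.036
```

Request:
carry_out(
  targets=[
    {"dx": 0,"dy": 0.0003,"dz": 0.0009,"wx": 0,"wy": 0,"wz": 0},
    {"dx": 0,"dy": 0.0007,"dz": 0.0019,"wx": 0,"wy": 0,"wz": 0},
  ],
)

```text
time_s: 19.25
eef_pos: [0.5737, -0.044, 0.1907]
ee_rot: [-0.573, 0.004, -0.005, 0.819]
contact_force: [0.2, -2.5, -1.6]
grip_width: 0.0359
```

Request:
carry_out(
  targets=[
    {"dx": 0,"dy": 0.0002,"dz": 0.0005,"wx": 0,"wy": 0,"wz": 0},
    {"dx": 0,"dy": 0.0003,"dz": 0.0009,"wx": 0,"wy": 0,"wz": 0},
  ],
)

```text
time_s: 19.45
eef_pos: [0.5737, -0.0431, 0.1907]
ee_rot: [-0.573, 0.003, -0.005, 0.819]
contact_force: [-0.1, -2.3, -1.5]
grip_width: 0.0361
```

Request:
carry_out(
  targets=[
    {"dx": 0,"dy": 0.0003,"dz": 0.0009,"wx": 0,"wy": 0,"wz": 0},
    {"dx": 0,"dy": 0.0005,"dz": 0.0014,"wx": 0,"wy": 0,"wz": 0},
  ],
)

```text
time_s: 19.65
eef_pos: [0.5737, -0.0416, 0.1907]
ee_rot: [-0.573, 0.004, -0.005, 0.819]
contact_force: [-0.7, -2.9, -1.5]
grip_width: 0.036
```

Request:
carry_out(
  targets=[
    {"dx": 0,"dy": 0.0003,"dz": 0.0009,"wx": 0,"wy": 0,"wz": 0},
    {"dx": 0,"dy": 0.0005,"dz": 0.0014,"wx": 0,"wy": 0,"wz": 0},
  ],
)

```text
time_s: 19.85
eef_pos: [0.5737, -0.0401, 0.1907]
ee_rot: [-0.573, 0.004, -0.005, 0.819]
contact_force: [0.3, -2.4, -1.7]
grip_width: 0.0359
```

```bash
python3 - <<'E'
from h import *
where(.17)
E
```

```text
tip s,w,z [0.0316 0.0062 0.031 ] Fs -2.4 F [ 0.32 -2.4  -1.69] t 19.85 y [ 0.0049  0.343  -0.9393] x [ 0.9999 -0.0129  0.0004] g 0.035885677917857406
```

Request:
carry_out(
  targets=[
    {"dx": 0,"dy": 0.0003,"dz": 0.0009,"wx": 0,"wy": 0,"wz": 0},
    {"dx": 0,"dy": 0.0005,"dz": 0.0014,"wx": 0,"wy": 0,"wz": 0},
  ],
)

```text
time_s: 20.05
eef_pos: [0.5737, -0.0386, 0.1907]
ee_rot: [-0.573, 0.004, -0.005, 0.819]
contact_force: [-0.3, -2.6, -0.8]
grip_width: 0.0359
```

Request:
carry_out(
  targets=[
    {"dx": 0,"dy": 0.0003,"dz": 0.0009,"wx": 0,"wy": 0,"wz": 0},
    {"dx": 0,"dy": 0.0005,"dz": 0.0014,"wx": 0,"wy": 0,"wz": 0},
  ],
)

```text
time_s: 20.25
eef_pos: [0.5738, -0.0371, 0.1907]
ee_rot: [-0.573, 0.003, -0.005, 0.819]
contact_force: [-0.5, -3.9, -2.0]
grip_width: 0.0359
```

Request:
carry_out(
  targets=[
    {"dx": 0,"dy": 0.0003,"dz": 0.0009,"wx": 0,"wy": 0,"wz": 0},
  ],
)

```text
time_s: 20.35
eef_pos: [0.5738, -0.0365, 0.1908]
ee_rot: [-0.574, 0.003, -0.005, 0.819]
contact_force: [-1.6, -6.6, -2.0]
grip_width: 0.0358
```

Request:
carry_out(
  targets=[
    {"dx": 0,"dy": 0.0003,"dz": 0.0009,"wx": 0,"wy": 0,"wz": 0},
  ],
)

```text
time_s: 20.45
eef_pos: [0.5739, -0.036, 0.1908]
ee_rot: [-0.574, 0.003, -0.006, 0.819]
contact_force: [-0.6, -8.4, -2.1]
grip_width: 0.0356
```

```bash
python3 - <<'E'
from h import *
import cv2
from rig import optics
where(.17)
for n in ("side","top"):
    s=optics.snapshot(n); cv2.imwrite(f"pics/{n}12.png",s["pixels"][:,:,::-1])
a=cv2.resize(cv2.imread("pics/side12.png")[180:330,200:320],None,fx=3.3,fy=3.3);b=cv2.resize(cv2.imread("pics/top12.png")[145:295,180:300],None,fx=3.3,fy=3.3)
cv2.imwrite("pics/c12.png",np.hstack([a,b]))
E
```

```text
tip s,w,z [0.0353 0.0064 0.031 ] Fs -8.46 F [-0.64 -8.45 -2.12] t 20.45 y [ 0.0053  0.3411 -0.94  ] x [ 0.9999 -0.0128  0.001 ] g 0.035559284371928686
```

View pics/c12.png

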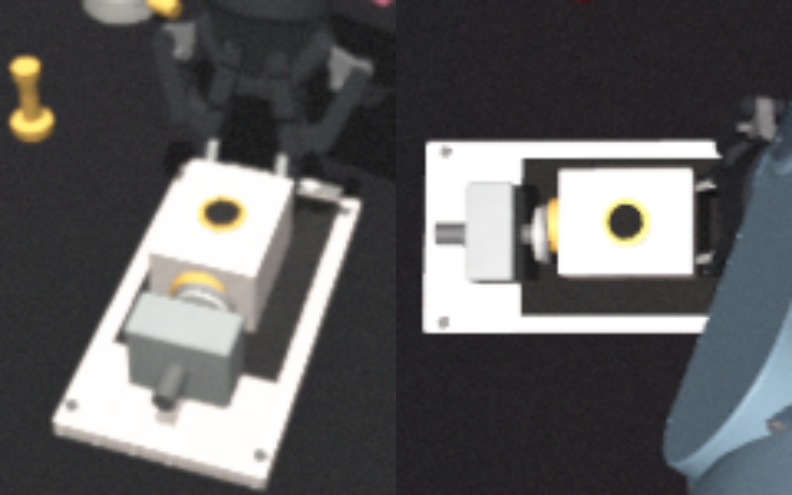

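The collar bears on the disc. I'll raise the press to about 11 N and hold it.

Request:
carry_out(
  targets=[
    {"dx": 0,"dy": 0.0002,"dz": 0.0005,"wx": 0,"wy": 0,"wz": 0},
    {"dx": 0,"dy": 0.0003,"dz": 0.0009,"wx": 0,"wy": 0,"wz": 0},
    {"dx": 0,"dy": 0.0003,"dz": 0.0009,"wx": 0,"wy": 0,"wz": 0},
    {"dx": 0,"dy": 0.0003,"dz": 0.0009,"wx": 0,"wy": 0,"wz": 0},
  ],
)

```text
time_s: 20.95
eef_pos: [0.574, -0.0357, 0.1909]
ee_rot: [-0.574, 0.003, -0.006, 0.819]
contact_force: [-0.5, -9.6, -1.7]
grip_width: 0.0355
```

```bash
python3 - <<'E'
from h import *
where(.17)
E
```

```text
tip s,w,z [0.0356 0.0065 0.0311] Fs -9.64 F [-0.49 -9.64 -1.68] t 20.95 y [ 0.0057  0.3402 -0.9403] x [ 0.9999 -0.0131  0.0013] g 0.03546440413825618
```

Request:
carry_out(
  targets=[
    {"dx": 0,"dy": 0.0002,"dz": 0.0005,"wx": 0,"wy": 0,"wz": 0},
    {"dx": 0,"dy": 0.0003,"dz": 0.0009,"wx": 0,"wy": 0,"wz": 0},
    {"dx": 0,"dy": 0.0003,"dz": 0.0009,"wx": 0,"wy": 0,"wz": 0},
    {"dx": 0,"dy": 0.0003,"dz": 0.0009,"wx": 0,"wy": 0,"wz": 0},
  ],
)

```text
time_s: 21.35
eef_pos: [0.574, -0.0351, 0.191]
ee_rot: [-0.575, 0.003, -0.006, 0.818]
contact_force: [-1.3, -12.1, -2.0]
grip_width: 0.036
```

```bash
python3 - <<'E'
from h import *
where(.17)
E
```

```text
tip s,w,z [0.0359 0.0066 0.0311] Fs -12.09 F [ -1.29 -12.08  -1.95] t 21.35 y [ 0.0059  0.3393 -0.9406] x [ 0.9999 -0.0131  0.0015] g 0.03601970473418565
```

Pressed at about 12 N and held 0.3 s. Now I back off slowly, then retreat 80 mm.

Request:
carry_out(
  targets=[
    {"dx": 0,"dy": -0.0003,"dz": -0.0009,"wx": 0,"wy": 0,"wz": 0},
    {"dx": 0,"dy": -0.0007,"dz": -0.0019,"wx": 0,"wy": 0,"wz": 0},
    {"dx": 0,"dy": -0.0014,"dz": -0.0038,"wx": 0,"wy": 0,"wz": 0},
    {"dx": 0,"dy": -0.0034,"dz": -0.0094,"wx": 0,"wy": 0,"wz": 0},
    {"dx": 0,"dy": -0.0103,"dz": -0.0282,"wx": 0,"wy": 0,"wz": 0},
    {"dx": 0,"dy": -0.0205,"dz": -0.0564,"wx": 0,"wy": 0,"wz": 0},
    {"dx": 0,"dy": -0.0274,"dz": -0.0752,"wx": 0,"wy": 0,"wz": 0},
    {"dx": 0,"dy": -0.07,"dz": -0.06,"wx": 0,"wy": 0,"wz": 0},
    {"dx": 0,"dy": -0.11,"dz": -0.045,"wx": 0,"wy": 0,"wz": 0},
    {"dx": 0,"dy": -0.11,"dz": -0.045,"wx": 0,"wy": 0,"wz": 0},
  ],
)

```text
time_s: 22.35
eef_pos: [0.5751, -0.1144, 0.2851]
ee_rot: [-0.574, -0.0, -0.008, 0.819]
contact_force: [0.9, -0.4, -0.9]
grip_width: 0.036
```

```bash
python3 - <<'E'
from h import *
import cv2
from rig import optics
where(.17)
for n in ("side","top"):
    s=optics.snapshot(n); cv2.imwrite(f"pics/{n}13.png",s["pixels"][:,:,::-1])
a=cv2.resize(cv2.imread("pics/side13.png")[100:350,120:320],None,fx=1.9,fy=1.9);b=cv2.resize(cv2.imread("pics/top13.png")[145:270,180:280],None,fx=3.8,fy=3.8)
cv2.imwrite("pics/c13.png",np.hstack([a,b]))
E
```

```text
tip s,w,z [-0.0432  0.01    0.1253] Fs -0.43 F [ 0.88 -0.44 -0.86] t 22.35 y [ 0.0143  0.3399 -0.9403] x [ 0.9999 -0.0133  0.0104] g 0.035994033670874045
```

View pics/c13.png

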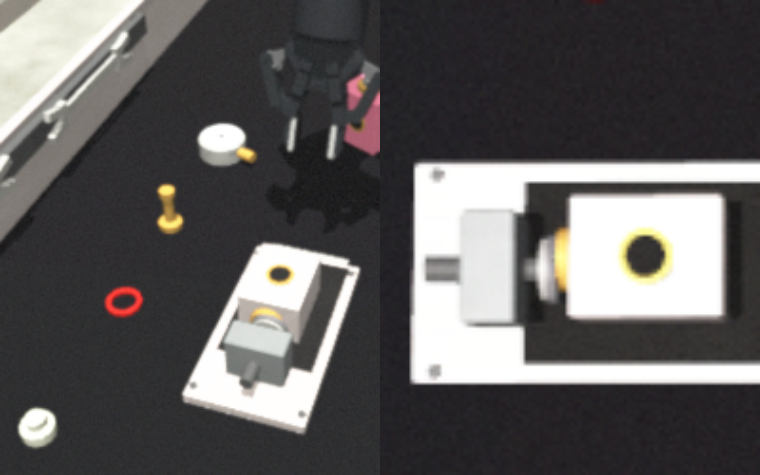

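View pics/top13.png

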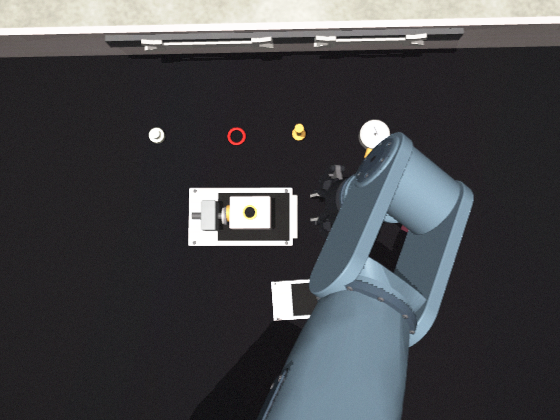

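```bash
python3 - <<'E'
from h import *
from rig import sign_off,status
for u,v,z in [(180+568/3.8-100,145+257/3.8,.062),(180+(645-380)/3.8,145+256/3.8,.062),(180+(721-380)/3.8,145+195/3.8,.062),(180+(722-380)/3.8,145+318/3.8,.062)]:
    p=atz('top',u,v,z)-O; print(p@cx,p@tx)
print(status.sense()['dq']); print(sign_off())
E
```

```text
0.12491768204270774 0.0041546813834274915
0.08478779969403258 0.0044941542264805125
0.045201861328677664 0.0361798996244204
0.04475949986024122 -0.027917807184384396
[ 0.0025  0.0392  0.0378 -0.0058 -0.0054  0.0006]
the job is handed in; nothing more can be done
None
```

The job is done and handed in after about 22 s. The block lies on the rubber bed, port up, bearing against the stop disc.

- **Toe bar:** I pushed the white block, not the pink one, upright to the bar of the larger cradle. The two half-open fingers squared it on the way. I pressed it there with about 10.7 N.
- **Toppling:** A push near the top tipped it over the bar. It fell flat and square, with the collar toward the disc.
- **Stop disc:** I pushed it along the bed to the disc and pressed with about 12 N, a little over the 10 N you asked for. The highest force I read on the tool was about 12 N, but I only read it at the end of each move. I then pulled the arm well clear.

Last checks, from the camera:
- **Square:** the block's two foot corners agree to within 0.5 mm along the cradle, under 1° off square.
- **Place:** the collar face is about 33–34 mm from the post's centre along the bed. It is about 4–6 mm off the disc's axis sideways.
- **Bystanders:** the gauge, stem, ring and cap look unmoved by eye.

Two things were off on the way. One move call was refused for missing keys, and nothing moved. At the start of the tip the upward friction on the fingers rose to about 7 N, so I followed the block's arc upward and it fell back to near zero.

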